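# Show the red dot under the cup to the microscope in a hand mirror

## Robot

A 6-joint arm with a two-finger parallel gripper is mounted at the origin on the work surface. World frame = base frame: x ahead of the robot, y to its left, z up, the work surface at z = 0. Lengths are in m, angles in rad, forces in N, time in s.
With the tool pointing down it reaches from about 0.35 to 0.925 m from the base axis. Payload 6.4 kg.
Tool frame: the origin (TCP) lies at the centre of the arm's flange, where the gripper is bolted on; the fingertips stand nose_length ahead of it and the grasp point (between the pads) lies 180 mm ahead of it (nose_length is the distance from the TCP to the fingertips, in m); z points along the fingers, y is the line along which they close (so a half turn about z gives the same grasp; the last joint's range is limited). The gripper opens to 94 mm and grips with 3 to 60 N. Pads are 16 mm wide; open, the fingers measure 119 mm over their backs; the gripper's body (75 mm by 177 mm) begins 78 mm behind the grasp point.
Start: joints at [-1.455, 0.245, 1.558, -0, 1.339, -0.174], TCP at [0.186, -0.623, 0.405] pointing down, gripper open.
Joint ranges: [-3.13, 3.13], [-1.02, 2.26], [0.13, 2.54], [-0.95, 4.09], [0.21, 2.88], [-2.74, 2.74]. Speed limits (rad/s): [2.57, 2.57, 3.14, 3.14, 3.14, 3.14].

## Interface

Orientations are given as a rotation vector (axis times angle).
In Python, from rig import movep, line_to, movej, command_gripper, sleep, solve_ik, get_state, capture, camera_info, Unreachable, hand_in, regions_of, nose_length gives the robot as it stands. The module is installed in compiled form; this text tells all that it offers. Calls block until the motion is done:
- movep(position, orientation): joint-space move of the TCP to a pose.
- line_to(position, rotation=None, velocity=0.15, threshold=None): straight line of the TCP; rotation=None keeps the orientation; velocity is the mean speed in m/s. With threshold (N) it stops when the force on the tool has changed by that much, and returns True; else False.
- movej(angles): joint-space move.
- command_gripper(opening, strength=None): finger opening in m; strength is the grip in N (None keeps the last); returns when the fingers have stopped.
- sleep(seconds).
- solve_ik(position, orientation): joint angles nearest the present ones, or None.
- get_state(): the state.
- capture(name): name is "scene" or "top"; returns the picture (400x640x3 uint8, red, green, blue); there is no depth.
- camera_info(name): a dict with "fx", "fy", "cx", "cy" (pixels), "cam_to_world" (4x4, takes a point from camera to world coordinates). Camera axes: x right, y down, z forward; pixel columns grow to the right and rows downward; lengths in m; the calibration is good to about 2 mm. A picture is of the moment at which its call begins. camera_info takes no time and is no camera call.
A pose or a line that the arm cannot do raises Unreachable and nothing moves.
- hand_in(): hands the job in; it is judged then, once.
Trained networks look in the newest picture that a camera, given by its name, has taken for a name from the list of things; names that differ only in an ending like _2 or _b are one class to them, and where a whole thing is asked for, a point or a joint stands for the part that bears it (a point fixed in the world has none). Each returns a list of dicts, best first, with "p" (0 to 1); they miss things now and then, are a little off and sometimes report something else, mostly with a low value. They report only what shows in the picture. A call takes as long as a camera call. They do not tell look-alikes from the thing itself.
- regions_of(camera, thing): "pixels" (400x640 bool, what is visible of it) and "extent" ([centre column, centre row, width, height] in pixels, round what is visible of it).
The state is a dict: "time": time; "joint_pos": joint angles; "joint_velocities": joint speeds; "joint_torque": joint torques, N m; "ee_pos": TCP position; "tool_rot": TCP orientation; "wrist_force": force on the tool from outside, world axes, zero at the start; "moment": the same for the moment, N m; "finger_gap": finger opening in m; "grip_force": force on a finger pad.
Only numpy, scipy, OpenCV 4.12 (cv2) and the standard library are available. Lean on these libraries where they do the work, as an engineer would, in place of code of your own. Each camera call takes 0.05 s, during which the arm holds its last target. There are 200 camera calls.

## Task

Take the round inspection mirror from the tool rest and hold it under the bench microscope, its glass centred on the microscope's line of sight beside the cup, tilted so that the microscope, which looks straight down, sees in the middle of the mirror the red dot on the underside of the flared brass cup in the vise. Do not touch the cup, the vise or the microscope with anything, and leave the other things on the bench where they are. Finish still holding the mirror in the gripper, steady at that angle.

Things in the scene. Friction and masses are not known exactly. Their poses are not given: they have to be found in the camera images.
- mirror_grip (a point): centre of the black handle of the inspection mirror (loose, 75 g). The tool is straight, 219 mm long: a square-section handle 110 mm long, 12 mm wide and 12 mm high (grasp it across its sides), a thin steel stem, and a round head 38 mm across and 5 mm thick. x axis: along the handle towards the head; z axis: the way the mirror glass faces. At the start it lies level on the tool rest, glass up, head pointing away from the robot, this point 40 mm above the bench.
- mirror_face (a point): centre of the mirror's glass (pale blue, 35 mm across, in a steel rim), 145 mm from the handle's centre along the handle and 2 mm above its centre line. x axis: from the handle towards the head; z axis: straight out of the glass.
- mirror: the inspection mirror itself, origin under the middle of its handle, 6 mm below point mirror_grip, with the same axes
- rest: wooden tool rest with two places, fixed: base plate 120 x 180 mm and 12 mm thick, two cross bars 84 mm apart (10 mm thick, 43 mm high) with notches 15 mm wide and 9 mm deep that carry the ends of the handles. The two places are 90 mm apart (45 mm either side of its middle, along its y axis); the mirror lies in one of them and the burnisher in the other. Origin: middle of its underside; x axis along the handles. Lift a tool straight up.
- dot (a point): the red dot, 8 mm across, on the outside of the flared wall of the brass cup, under its overhanging rim, 135 mm above the bench; the cup's wall there faces outward and 30 degrees downward, towards the place for the mirror
- mirror_spot (a point): the place for the centre of the mirror's glass: the point on the microscope's line of sight (a plumb line under its objective) from which the dot is seen square on and in focus, 114 mm above the bench, 38 mm out from the dot horizontally and 22 mm below it. Its z axis is the direction in which the glass must face: half-way between straight up and the direction to the dot, which leans 30 degrees from vertical towards the dot. Which way the handle points makes no difference.
- objective (a point): centre of the microscope's lens, which looks straight down, 262 mm above the bench, in a black ring light 66 mm across; the tube, 60 mm across at most, goes up from there to 450 mm
- scope: the video microscope on its boom stand, fixed. Origin on the bench straight under the lens. A white foot 180 x 200 mm and a steel post 468 mm high stand 200 mm away along its x axis and 130 mm along its -y axis; a steel boom at 365 mm height runs from the post to the tube, with black focus knobs 88 mm wide just behind the tube. Its x axis points away from the robot, within about 12 degrees
- vise: small blue swivel vise, fixed, with the cup clamped in its jaws. Origin on the bench straight under the microscope's lens; its x axis points from there to the vise, whose centre is 60 mm along it; seen from the robot the vise stands to the left of the line of sight. Round foot 90 mm across, steel jaws 36 mm wide up to 104 mm height, clamping screw reaching 72 mm out along its -y axis at 88 mm height
- cup: the brass cup in the vise: stem 11 mm thick, bowl from 24 mm across at 118 mm height, widening to 66 mm across at the rim at 154 mm height. Origin on the bench on the cup's axis, axes as the vise's
- burnisher: burnisher with a square wooden handle 110 x 12 x 12 mm and a steel point, lying in the other place of the tool rest (loose; leave it). Origin under the middle of its handle
- flux_jar: amber glass jar with white cap, 48 mm across, 58 mm high (loose; leave it). Origin at its base
- loupe: black eye loupe, 34 mm across, 30 mm high (loose; leave it). Origin at its base
- tweezers: steel tweezers, 135 mm long, 10 mm high, lying flat (loose; leave them). Origin at the middle of the underside
- dish: white ceramic dish, 90 mm across, 22 mm high (loose; leave it). Origin at its base
- ring_clamp: wooden ring clamp, 140 mm long, 28 mm wide, 24 mm high, lying flat (loose; leave it). Origin at the middle of the wood's underside
- spare_cup: second brass cup, standing upright on its foot, 66 mm across at the rim, 58 mm high (loose; leave it). Origin at its base
Mind the look-alikes: they are no part of the job. Leave any green look-alike of the mirror alone.

How it is judged:
By the outcome, as a careful person would: the job done as asked, in the order asked, and still so for the second after the job is handed in, while the arm keeps its last pose, push and grip.
It also fails if it takes over 35 s, if anything falls off the work surface, if the arm or the gripper's body presses on something with over 40 N, if the wrist force passes 120 N, or if a joint passes its speed limit or range.

## Working session

There is one attempt and no reset: what is moved stays moved. The work goes in short steps, each a Python script; the robot and the scene stay as the last script left them, time stands still between calls to the robot, and variables do not carry over. Pictures are saved under pics/ and viewed, at most 10 in all, crops included, and the job is handed in when it is done.

```bash
ls; mkdir -p pics; python3 - <<'E'
from rig import *
import cv2, numpy as np
for c in ("scene","top"):
    im=capture(c); cv2.imwrite(f"pics/{c}0.png",im[:,:,::-1])
    i=camera_info(c); print(c,i["fx"],i["cx"],i["cy"],np.round(i["cam_to_world"],3).tolist())
    for t in ("mirror","mirror_face","mirror_grip","rest","dot","objective","scope","vise","cup","burnisher"):
        print(t,[(round(r["p"],2),np.round(r["extent"],1).tolist()) for r in regions_of(c,t)[:3]])
s=get_state();print(s["time"],nose_length if not callable(nose_length) else nose_length(),s["finger_gap"],s["tool_rot"])
E
```

```text
pics
scene 370.8256474890731 322.02959636216997 202.62473835150985 [[-0.469, 0.57, -0.675, 1.15], [0.883, 0.31, -0.352, 0.328], [0.008, -0.761, -0.649, 0.831], [0.0, 0.0, 0.0, 1.0]]
mirror [(0.55, [231.6, 227.8, 49.8, 43.2]), (0.44, [288.3, 194.9, 50.4, 29.1])]
mirror_face [(0.59, [228.8, 226.6, 56.1, 43.1]), (0.17, [431.9, 280.6, 22.4, 25.4])]
mirror_grip [(0.39, [288.0, 193.2, 48.7, 25.7]), (0.39, [307.8, 253.8, 40.8, 60.9])]
rest [(0.67, [252.7, 232.2, 64.0, 50.5]), (0.22, [230.2, 228.9, 52.5, 41.5])]
dot [(0.23, [228.3, 226.8, 54.2, 44.4])]
objective [(0.84, [233.7, 261.9, 157.7, 243.5])]
scope [(0.73, [233.4, 260.6, 160.5, 247.8])]
vise [(0.85, [307.2, 252.6, 40.0, 58.5]), (0.28, [300.9, 237.5, 27.4, 23.2])]
cup [(0.81, [301.7, 237.5, 23.0, 23.8]), (0.37, [402.6, 372.4, 44.1, 44.3]), (0.24, [333.5, 229.2, 39.8, 6.9])]
burnisher [(0.76, [250.4, 241.3, 53.0, 35.1]), (0.66, [385.8, 247.0, 13.0, 17.0]), (0.66, [160.7, 225.5, 9.6, 9.0])]
top 400.38534710309307 317.01509697139613 205.48925229449875 [[-0.014, -0.985, 0.171, 0.331], [-1.0, 0.013, -0.005, -0.003], [0.002, -0.171, -0.985, 1.247], [0.0, 0.0, 0.0, 1.0]]
mirror [(0.81, [414.1, 198.8, 15.5, 66.4]), (0.67, [403.5, 277.4, 19.2, 48.9])]
mirror_face [(0.62, [402.6, 278.6, 16.1, 40.1]), (0.25, [328.2, 255.0, 38.7, 21.0])]
mirror_grip [(0.74, [402.0, 276.4, 13.6, 44.1]), (0.69, [413.2, 197.4, 19.5, 70.1])]
rest [(0.81, [395.9, 212.5, 66.5, 46.4])]
dot [(0.62, [328.7, 188.3, 27.6, 23.6])]
objective [(0.63, [344.9, 98.9, 76.9, 145.2])]
scope [(0.62, [343.5, 99.2, 77.3, 144.1]), (0.35, [268.2, 256.2, 13.3, 9.5])]
vise [(0.6, [324.1, 196.3, 31.9, 34.4])]
cup [(0.72, [326.4, 190.4, 20.6, 27.3])]
burnisher [(0.79, [386.3, 196.5, 12.8, 61.6])]
1.1 0.1992 0.09413350565164581 [-3.10864448e+00 -4.53610484e-01 -5.50003521e-06]
```

```bash
python3 - <<'E'
import cv2
a=cv2.imread("pics/top0.png")[80:310,230:480]; cv2.imwrite("pics/topc.png",cv2.resize(a,None,fx=2.6,fy=2.6,interpolation=2)[:600])
a=cv2.imread("pics/scene0.png")[130:330,150:420]; cv2.imwrite("pics/scenec.png",cv2.resize(a,None,fx=2.9,fy=2.9,interpolation=2))
E
```

```text
(no output)
```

View pics/topc.png

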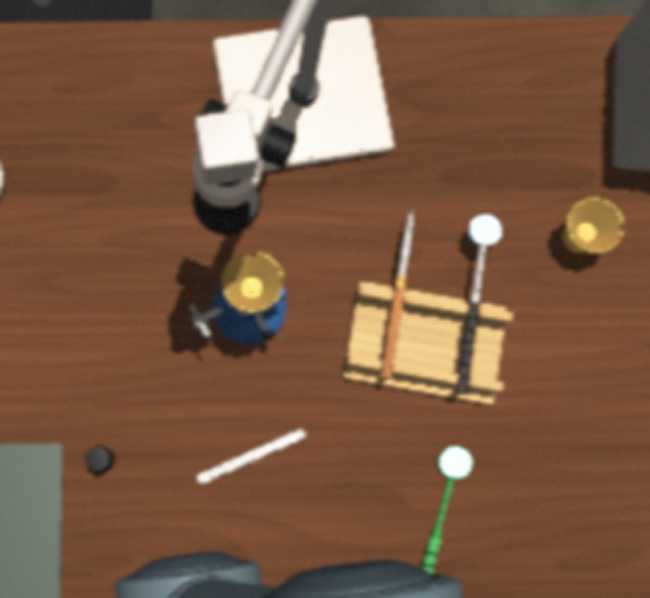

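View pics/scenec.png

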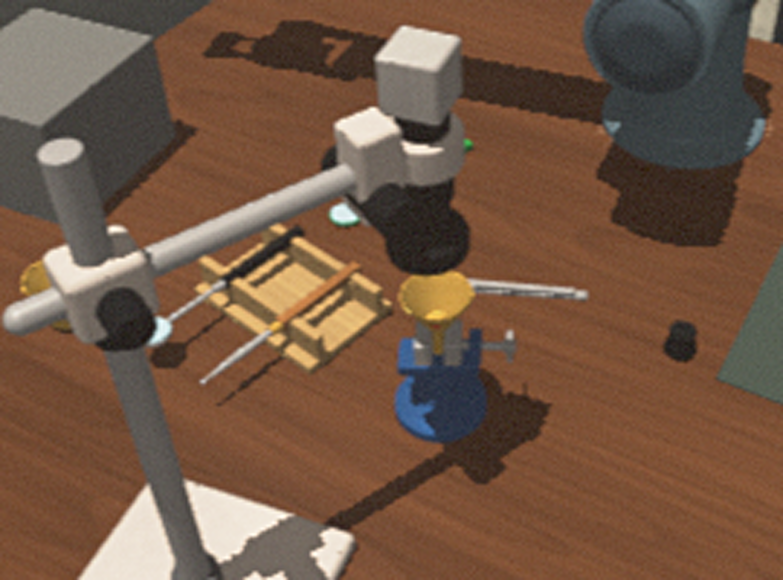

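View pics/top0.png

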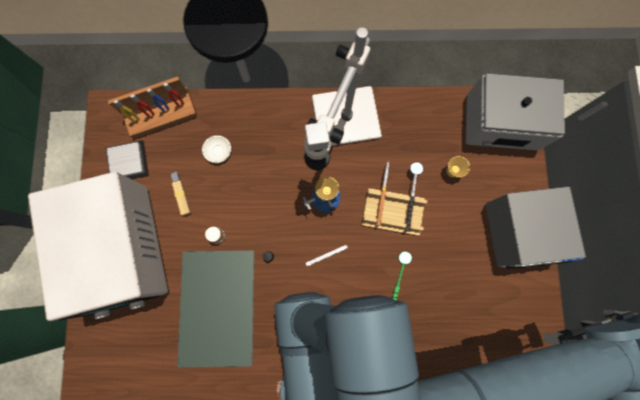

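The black-handled mirror at about (414,199) in the top view, lying in the rest with its head at (417,168), fits the description. The other candidate, at (403,277), is the green look-alike, and the enlarged crop confirms this. The cup rim is at about (327,188) and the ring light at about (318,157).

```bash
cat > h.py <<'E'
import numpy as np, cv2
from rig import *
def proj(c,P):
    i=camera_info(c);M=np.linalg.inv(i["cam_to_world"]);q=np.atleast_2d(P)@M[:3,:3].T+M[:3,3]
    return np.c_[i["fx"]*q[:,0]/q[:,2]+i["cx"],i["fy"]*q[:,1]/q[:,2]+i["cy"]]
def unproj(c,u,v,z):
    i=camera_info(c);T=np.array(i["cam_to_world"]);d=T[:3,:3]@[(u-i["cx"])/i["fx"],(v-i["cy"])/i["fy"],1]
    return T[:3,3]+d*(z-T[2,3])/d[2]
def circ(x,y,z,r):
    a=np.linspace(0,2*np.pi,60);return np.c_[x+r*np.cos(a),y+r*np.sin(a),0*a+z]
E
python3 - <<'E'
from h import *
from scipy.optimize import minimize
head=unproj("top",416.9,168.5,.042);a=unproj("top",412.3,196.5,.046);b=unproj("top",408.1,230.8,.046)
print("head",head,"handle ends",a,b,np.linalg.norm(a-b))
ims={c:cv2.imread(f"pics/{c}0.png") for c in("top","scene")}
def mask(c,box,f):
    m=np.zeros((400,640),np.uint8);x0,x1,y0,y1=box;m[y0:y1,x0:x1]=f(ims[c][y0:y1,x0:x1].astype(int));return m
br=lambda p:((p[...,2]-p[...,0]>60)&(p[...,2]>110))
dk=lambda p:(p.max(-1)<45)
M={"cup":{"top":mask("top",(308,345,172,205),br),"scene":mask("scene",(280,322,218,250),br)},
   "ring":{"top":mask("top",(300,332,140,175),dk),"scene":mask("scene",(280,316,195,228),dk)}}
for k in M:
    for c in M[k]: ys,xs=np.nonzero(M[k][c]);print(k,c,len(xs),xs.min(),xs.max(),ys.min(),ys.max(),"mean",xs.mean(),ys.mean())
def hull(c,P,S=8):
    h=cv2.convexHull(np.float32(proj(c,P)*S));m=np.zeros((400*1,640),np.uint8)
    cv2.fillPoly(m,[np.int32(np.round(h*32))],1,shift=8);return m  # 8*32=2^8
def cost(p,cs,k):
    s=0
    for c in cs:
        if k=="cup":m=hull(c,np.r_[circ(*p,.154,.033),circ(*p,.118,.012)])
        t=M[k][c];s+=(m!=t).sum()/t.sum()
    return s
for cs in (["top"],["scene"],["top","scene"]):
    g=min(((cost((x,y),cs,"cup"),x,y) for x in np.arange(.36,.46,.0015) for y in np.arange(-.06,.02,.0015)))
    L=[(x,y) for x in np.arange(g[1]-.004,g[1]+.004,.0005) for y in np.arange(g[2]-.004,g[2]+.004,.0005)]
    C=np.array([cost(q,cs,"cup") for q in L]);i=C<=C.min()+.01
    print("cup",cs,C.min(),np.array(L)[i].mean(0))
print("ring top",unproj("top",317.7,157.3,.262))
print("post top",unproj("top",362,34,.468))
# ring bottom circle overlay
vis={c:cv2.resize(ims[c],None,fx=6,fy=6,interpolation=2) for c in ims}
p=unproj("top",317.7,157.3,.262)
for c,(x,y) in {"top":(275,130),"scene":(240,170)}.items():
    for q,col in ((circ(p[0],p[1],.262,.033),(0,255,0)),):
        cv2.polylines(vis[c],[np.int32((proj(c,q)+.5)*6)],1,col,1)
cv2.imwrite("pics/ov.png",np.hstack([vis["top"][130*6:215*6,290*6:355*6],vis["scene"][180*6:265*6,265*6:330*6]]))
E
```

```text
head [ 0.65239726 -0.32074929  0.042     ] handle ends [ 0.56322581 -0.30062226  0.046     ] [ 0.45813586 -0.28221152  0.046     ] 0.10669045262450917
cup top 694 308 344 172 204 mean 330.471181556196 184.85734870317003
cup scene 856 280 321 218 249 mean 300.18341121495325 232.6857476635514
ring top 201 305 331 140 170 mean 315.4776119402985 162.8955223880597
ring scene 486 280 310 195 223 mean 296.843621399177 209.45679012345678Traceback (most recent call last):
  File "<stdin>", line 24, in <module>
  File "<stdin>", line 24, in <genexpr>
  File "<stdin>", line 20, in cost
  File "<stdin>", line 15, in hull
  File "h.py", line 4, in proj
    i=camera_info(c);M=np.linalg.inv(i["cam_to_world"]);q=np.atleast_2d(P)@M[:3,:3].T+M[:3,3]
ValueError: time passes only in moves, steps and waits
```

```bash
sed -i 's/^from rig import \*/from rig import *\nCI={c:camera_info(c) for c in("top","scene")}/; s/i=camera_info(c)/i=CI[c]/' h.py
cat > fit.py <<'E'
from h import *
ims={c:cv2.imread(f"pics/{c}0.png") for c in("top","scene")}
def mask(c,box,f):
    m=np.zeros((400,640),np.uint8);x0,x1,y0,y1=box;m[y0:y1,x0:x1]=f(ims[c][y0:y1,x0:x1].astype(int));return m
br=lambda p:((p[...,1]-p[...,0]>45)&(p[...,1]>85))
M={"top":mask("top",(308,345,172,205),br),"scene":mask("scene",(280,322,218,242),br)}
for c in M: ys,xs=np.nonzero(M[c]);print(c,len(xs),xs.min(),xs.max(),ys.min(),ys.max(),"mean",xs.mean(),ys.mean())
def hull(c,P):
    h=cv2.convexHull(np.float32(proj(c,P)));m=np.zeros((400,640),np.uint8)
    cv2.fillPoly(m,[np.int32(np.round(h*256))],1,shift=8);return m
def cost(p,cs):
    return sum((hull(c,np.r_[circ(*p,.154,.033),circ(*p,.118,.012)])!=M[c]).sum()/M[c].sum() for c in cs)
p0=unproj("top",327.3,188,.154);print("rim est",p0)
for cs in (["top"],["scene"],["top","scene"]):
    L=[(x,y) for x in np.arange(p0[0]-.015,p0[0]+.015,.001) for y in np.arange(p0[1]-.015,p0[1]+.015,.001)]
    C=np.array([cost(q,cs) for q in L]);i=C<=C.min()+.015
    print("cup",cs,C.min(),np.array(L)[i].mean(0))
p=unproj("top",317.7,157.3,.262);print("ring top",p,"post top",unproj("top",362,34,.468))
vis={c:cv2.resize(ims[c],None,fx=6,fy=6,interpolation=2) for c in ims}
for c in vis:
    for q in (circ(p[0],p[1],.262,.033),circ(p0[0],p0[1],.154,.033)):
        cv2.polylines(vis[c],[np.int32((proj(c,q)+.5)*6)],1,(0,255,0),1)
cv2.imwrite("pics/ov.png",np.hstack([vis["top"][130*6:215*6,290*6:355*6],vis["scene"][180*6:265*6,265*6:330*6]]))
E
python3 fit.py
```

```text
top 360 316 338 177 199 mean 327.94444444444446 188.43333333333334
scene 354 280 313 223 240 mean 299.5310734463277 231.5310734463277
rim est [ 0.56964049 -0.03769669  0.154     ]
cup ['top'] 0.26944444444444443 [ 0.56989049 -0.03794669]
cup ['scene'] 0.2598870056497175 [ 0.57184049 -0.03769669]
cup ['top', 'scene'] 0.5488700564971751 [ 0.57064049 -0.03844669]
ring top [ 0.62642188 -0.01124323  0.262     ] post top [ 0.8361491  -0.10793378  0.468     ]
```

View pics/ov.png

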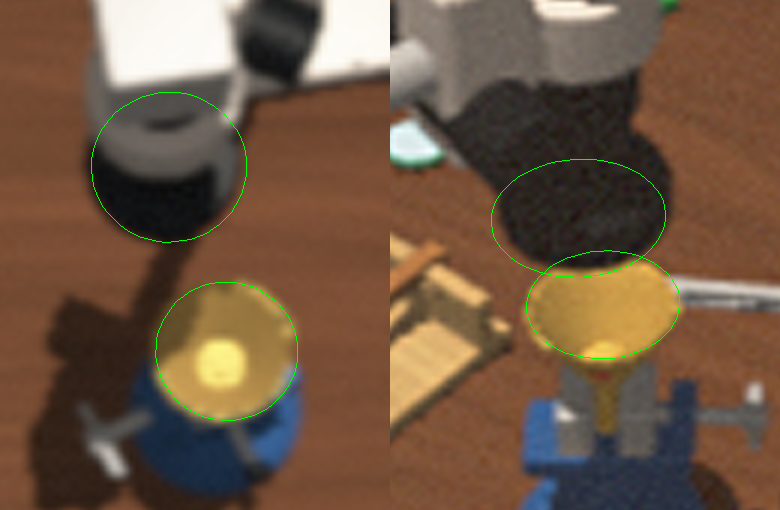

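The ring light's true centre sits about 2 mm left (+y) of the overlay circle, and the cup overlay fits. In the scene view the cup is nearer the robot than the line of sight, and the dot shows under the rim at about (300,242). I'll bring the handle in from the left, the free side. First I'll check the dot position and the IK, then pick.

```bash
cat >> h.py <<'E'
from scipy.spatial.transform import Rotation as Ro
S=np.array([.6245,-.0095,.114]); C=np.array([.5715,-.0375])
d=np.r_[C-S[:2],0]; d/=np.linalg.norm(d); Z=np.array([0,0,1.]); u=np.array([d[1],-d[0],0])   # handle direction from the head
n=.5*d+np.sqrt(.75)*Z
def Rm(x,z): return np.c_[x,np.cross(z,x),z]
RF=Rm(-u,n); yaw0=np.radians(-11.5)
def Ryaw(a): return Rm(np.array([np.cos(a),np.sin(a),0]),Z)
G0=np.array([.5107,-.2914,.040])
def tool(g,R,flip,L=.18):  # grasp point g, mirror-axes R: tool z=-mirror z
    T=R@np.diag([1,-1,-1.])
    if flip: T=T@np.diag([-1,-1,1.])
    return g-L*T[:,2], Ro.from_matrix(T).as_rotvec()
LIFT=G0+[0,0,.21]
GF=S-RF@np.array([.145,0,.002])
WP=[(G0+[0,0,.10],Ryaw(yaw0)),(G0+[0,0,.002],Ryaw(yaw0)),(LIFT,Ryaw(yaw0)),(np.array([.40,-.22,.26]),Ryaw(np.arctan2(-u[1],-u[0]))),
    (np.array([.40,.05,.26]),Ryaw(np.arctan2(-u[1],-u[0]))),(GF+.12*u+.12*Z,RF),(GF+.12*u,RF),(GF,RF)]
E
python3 - <<'E'
from h import *
im=cv2.imread("pics/scene0.png").astype(int)
print("u",u,"GF",GF,"dot pred",proj("scene",np.r_[C-d[:2]*.0219,.135]),"dirs",[proj("scene",np.r_[C+.0219*np.array([np.cos(a),np.sin(a)]),.135]).round(1).tolist() for a in np.radians([10,28,46])])
w=im[236:250,290:312];red=np.clip(w[...,2]-1.8*w[...,1],0,None);red[red<10]=0
ys,xs=np.nonzero(red);print([(x+290,y+236,int(red[y,x])) for y,x in zip(ys,xs)])
for f in (0,1):
    for g,R in WP:
        q=solve_ik(*tool(g,R,f)); print(f,None if q is None else np.round(q,2))
E
```

```text
u [-0.46712103  0.88419338  0.        ] GF [0.55765164 0.11917516 0.11226795] dot pred [[299.58036658 241.82467942]] dirs [[[297.0, 241.5]], [[299.6, 241.8]], [[302.3, 241.5]]]
[(np.int64(300), np.int64(242), 22)]
0 [-0.71  0.19  1.78 -0.    1.17  1.06]
0 [-0.71  0.33  1.82 -0.    0.99  1.06]
0 [-0.71  0.08  1.7  -0.    1.36  1.06]
0 [-0.75 -0.26  2.    0.    1.41  1.9 ]
0 [-0.16 -0.41  2.11  0.    1.45  2.5 ]
0 [ 0.13 -0.3   2.15  0.24  0.82  2.66]
0 [ 0.13 -0.11  2.23  0.34  0.55  2.54]
0 [-0.12 -0.04  2.17  0.5   0.64  2.18]
1 [-0.71  0.19  1.78  0.    1.17 -2.08]
1 [-0.71  0.33  1.82  0.    0.99 -2.08]
1 [-0.71  0.08  1.7   0.    1.36 -2.08]
1 [-0.75 -0.26  2.   -0.    1.41 -1.24]
1 [-0.16 -0.41  2.11  0.    1.45 -0.64]
1 [ 0.13 -0.3   2.15  0.24  0.82 -0.48]
1 [ 0.13 -0.11  2.23  0.34  0.55 -0.6 ]
1 [-0.12 -0.04  2.17  0.5   0.64 -0.96]
```

The dot lands within half a pixel of the prediction, and every waypoint is reachable. Picking now.

```bash
python3 - <<'E'
from h import *
command_gripper(.05,50)
movep(*tool(*WP[0],1)); print(get_state()["time"])
line_to(tool(*WP[1],1)[0],velocity=.12)
command_gripper(0,50); s=get_state();print(s["time"],s["finger_gap"],s["grip_force"],s["wrist_force"])
line_to(tool(*WP[2],1)[0],velocity=.18)
s=get_state();print(s["time"],s["finger_gap"],s["grip_force"],s["wrist_force"],s["moment"])
im={c:capture(c)[:,:,::-1] for c in("top","scene")}
cv2.imwrite("pics/lift.png",np.vstack([im["top"][100:300,240:640],im["scene"][60:260,100:500]])*1)
for c in im: cv2.imwrite(f"pics/{c}1.png",im[c])
E
```

```text
3.65
5.3 0.011734101888282349 49.99387085437775 [0.66505531 0.27557087 0.67765314]
6.6083 0.011539301110074441 49.99473989009857 [-0.02665787 -0.53051636 -1.46191496] [-0.00802158 -0.2206349   0.0345788 ]
```

View pics/lift.png

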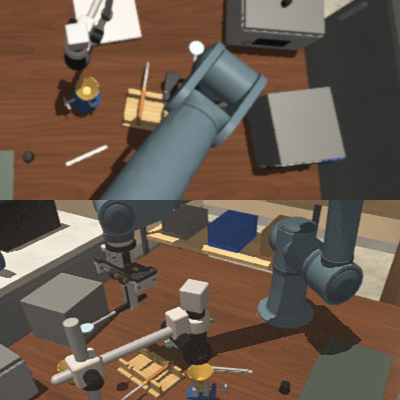

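The mirror is gripped and lifted: its head shows at (196,47) in the top crop, and the burnisher is still in the rest. Carrying it round to the pre-approach pose.

```bash
python3 - <<'E'
from h import *
for w in WP[3:6]: movep(*tool(*w,1))
line_to(tool(*WP[6],1)[0],velocity=.1)
s=get_state();print(s["time"],s["finger_gap"],s["wrist_force"])
im={c:capture(c)[:,:,::-1] for c in("top","scene")}
H=GF+.12*u+RF@np.array([.145,0,.002])
out=[]
for c in im:
    cv2.imwrite(f"pics/{c}2.png",im[c]); p=proj(c,H)[0];print(c,"pred face",p)
    v=cv2.resize(im[c],None,fx=5,fy=5,interpolation=2)
    a=np.linspace(0,2*np.pi,60);q=H+.0175*(np.outer(np.cos(a),RF[:,0])+np.outer(np.sin(a),RF[:,1]))
    cv2.polylines(v,[np.int32((proj(c,q)+.5)*5)],1,(0,0,255),1)
    x,y=np.int32(p*5);x=np.clip(x,200,3000);out.append(v[y-250:y+250,x-200:x+200])
cv2.imwrite("pics/pre.png",np.hstack(out))
E
```

```text
10.7667 0.011256351440803402 [ 0.28856561  0.06720827 -0.51440422]
top pred face [280.44624855 191.97429116]
scene pred face [346.53162605 258.88669469]
```

View pics/pre.png

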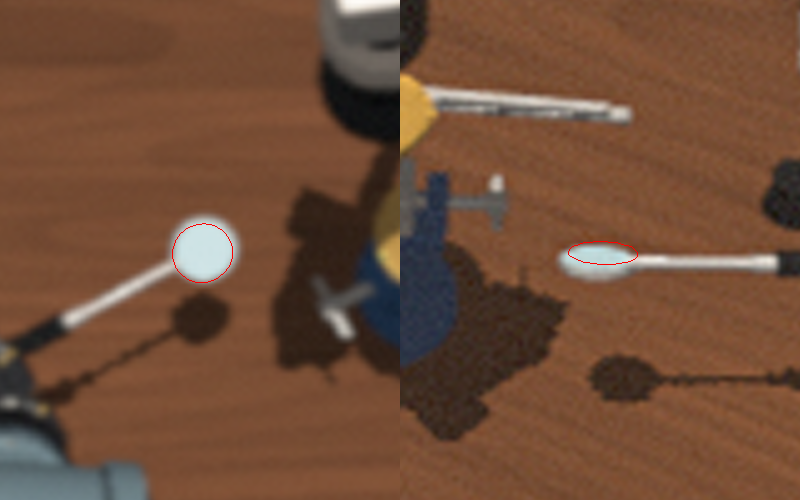

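The head is held level and correctly tilted, about 1 px off the prediction in both views. I'll fit its pose from both cameras and correct the final approach.

```bash
cat > face.py <<'E'
from h import *
from scipy.optimize import minimize
def fit(tag,g,boxes,cams=("top","scene")):
    """offset of the face centre in mirror axes (mm) and pitch (deg)"""
    M={}
    for c in cams:
        im=cv2.imread(f"pics/{c}{tag}.png").astype(float);b=im.min(-1)  # pale in all channels
        p=proj(c,g+RF@np.array([.145,0,.002]))[0];x,y=np.int32(p.round())
        M[c]=(x-14,y-12,np.clip((b[y-12:y+13,x-14:x+15]-60)/90,0,1)) 
    a=np.linspace(0,2*np.pi,40)
    def ren(c,o,pit,roll):
        R=RF@Ro.from_euler("yx",[pit,roll],degrees=True).as_matrix()
        ctr=g+RF@(np.array([.145,0,.002])+np.array(o)*1e-3)
        P=np.vstack([ctr+h*R[:,2]+.019*(np.outer(np.cos(a),R[:,0])+np.outer(np.sin(a),R[:,1])) for h in (.0005,-.0045)])
        St=np.array([ctr+R@np.array([-.016-t,s,-.002+e]) for t in (0,.035) for s in (-.0022,.0022) for e in(-.0022,.0022)])
        x,y,m=M[c];K=8;v=np.zeros((25*K,29*K),np.uint8)
        for Q in (P,St):
            h=cv2.convexHull(np.float32((proj(c,Q)-[x,y]+.5)*K));cv2.fillPoly(v,[np.int32(np.round(h*16))],255,shift=4)
        return cv2.GaussianBlur(cv2.resize(v,(29,25),interpolation=cv2.INTER_AREA)/255.,(3,3),.6)
    def cost(q,cs=cams): return sum(((ren(c,q[:3],q[3],q[4])-M[c][2])**2).sum() for c in cs)+.02*(q[3]**2+4*q[4]**2)
    best=min((minimize(cost,x0,method="Nelder-Mead",options=dict(xatol=.02,fatol=1e-3,initial_simplex=np.array([x0]+[np.array(x0)+e for e in np.diag([2.,2,2,2,2])]))) for x0 in ([0.,0,0,0,0],[2.,0,-2,1,0])),key=lambda r:r.fun)
    print("cost0",cost(np.zeros(5)),"fit",best.fun,best.x.round(2),"world mm",(RF@best.x[:3]).round(2))
    for c in cams: 
        r=minimize(lambda q:cost(np.r_[q,best.x[3:]],[c])+.03*q@q,best.x[:3],method="Nelder-Mead");print(c,r.fun,(RF@r.x).round(2))
    return best.x
if __name__=="__main__": fit(2,GF+.12*u,None)
E
python3 face.py
```

```text
cost0 38.60819421598988 fit 8.468327321835014 [ 2.46  0.56 -2.21  0.19  0.24] world mm [ 2.55 -1.43 -1.63]
top 6.701320094464268 [ 2.2  -1.61  0.22]
scene 2.094755348560809 [ 2.67 -1.5  -1.72]
```

The fit agrees with what I'd expect: −2 mm along the normal, because I gripped 2 mm above centre, and +2.4 mm along the handle. Correcting these and going in.

```bash
python3 - <<'E'
from h import *
g=GF-RF@np.array([2.4,.5,-2.1])*1e-3
line_to(tool(g,RF,1)[0],velocity=.06); sleep(.4)
s=get_state();print(s["time"],s["ee_pos"]-tool(g,RF,1)[0],s["wrist_force"],s["finger_gap"])
im={c:capture(c)[:,:,::-1] for c in("top","scene")}
out=[]
for c in im:
    cv2.imwrite(f"pics/{c}3.png",im[c]); p=proj(c,S)[0];print(c,p)
    v=cv2.resize(im[c],None,fx=6,fy=6,interpolation=2);a=np.linspace(0,2*np.pi,60)
    q=S+.0175*(np.outer(np.cos(a),RF[:,0])+np.outer(np.sin(a),RF[:,1]))
    for k in (q,circ(S[0],S[1],.262,.033),circ(*C,.154,.033)): cv2.polylines(v,[np.int32((proj(c,k)+.5)*6)],1,(0,255,0),1)
    x,y=np.int32(p*6);out.append(v[y-300:y+240,x-200:x+200])
cv2.imwrite("pics/fin.png",np.hstack(out))
E
```

```text
13.375 [-7.23197543e-06  2.25186488e-05  1.20354151e-05] [-0.03955109  0.45267589 -0.58355512] 0.011723024166632253
top [316.90337123 172.66167712]
scene [299.10843085 258.53727632]
```

View pics/fin.png

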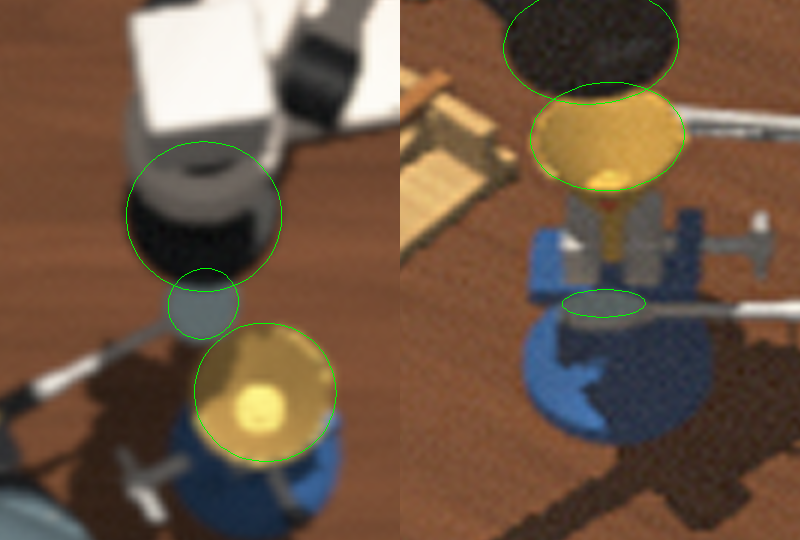

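The glass sits on its target circle in both views: about (317,173) in the top view and (299,258.5) in the scene view. It is clear of the cup and held steady, so I'm handing in.

```bash
python3 -c "
from rig import *
print(hand_in())"
```

```text
the job is handed in; nothing more can be done
None
```

I handed the job in with the mirror held steady under the microscope, its glass within about 1–2 mm of the line of sight and tilted 30° towards the dot; I could not look through the microscope to confirm the dot is centred.

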